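# Index the board positioner, drop its kickstand and hold the board frame upright

### The job

Take the rotary board positioner by its turning knob and turn it one stop anticlockwise as seen from above (a quarter turn, until it clicks in), so that the back of the board frame, where the kickstand is, faces you. Then push the folded kickstand down past its centre until it snaps fully down, and only then bring the frame upright by its top bar. The frame tips over one way or the other if it is let go, so finish while gripping the bar and holding the frame upright; leave the things around it alone and never let the frame fall over backwards.

Things in the scene. Friction and masses are not known exactly. Their poses are not given: they have to be found in the camera images.
- axis (a point): centre of the turntable's upper face, on its vertical turning axis: an aluminium disc 260 mm across and 12 mm thick, upper face 42 mm above the bench, on a grey cast housing fixed to the bench. The axes are those of the fixed housing (x points away from the robot within 0.4 rad), they do not turn with the disc
- turntable (a joint): turn of the disc, rad, growing anticlockwise seen from above. Stops (a spring plunger beside the rim drops into notches) lie every 1.571; it starts in the stop at 0, the next anticlockwise is 1.571. About 5 N at the knob leaves or enters a stop; between stops it turns freely and stays where it is left; let go within about 0.06 of a stop, it pulls itself in
- knob_grip (a point): grip point of the black turning knob, a round upright post 16 to 20 mm across and 50 mm tall on the disc, 112 mm from the turning axis on the front side of the frame (the side away from the kickstand). The point is on the knob's axis, 38 mm above the disc
- board_frame (a joint): lean of the board frame about its level hinge, rad: 0 upright; -0.262 leaning forward (towards the turning knob) on its stop, where it starts; positive leans backward. Kickstand down, it rests at about +0.21 on the foot; kickstand folded, it falls back to 1.4. The hinge is loose: the frame (0.7 to 1 kg) tips either way from upright. The hinge line is parallel to the top bar, 39 mm above the disc
- top_bar: plain round steel bar along the top of the frame, 14 mm thick, 190 mm long, ends capped. Origin at its middle, 155 mm from the frame's hinge line; x is the frame's backward normal (kickstand side), y along the bar, z up the frame. The frame: two 12 mm aluminium uprights 160 mm apart with a green circuit board 146 x 104 mm clamped between them
- kickstand (a joint): swing of the kickstand, rad: 0 folded (lying slantwise across the back of the frame, foot up), 2.094 fully down. Its spring passes centre at 1.05: before that it throws the leg back up, beyond it down (the leg's own weight tips it over a little earlier, from about 0.8). About 1.5 N at the foot moves it
- kickstand_foot (a point): middle of the ball-ended black rubber foot (16 mm thick) of the kickstand, a straight steel leg 10 mm thick; 95 mm from the pivot. Folded, it is higher than the pivot and towards the middle of the frame; pressed from above it goes down about 70 mm and about 40 mm level away from the frame before the spring takes over. Axes: x along the hinge axis, a positive turn about it opens the leg
- kickstand_pivot (a point): point on the kickstand's hinge axis where the leg starts, on a bracket on the back of one upright, 65 mm up the frame from its hinge, 20 mm behind the frame's middle plane. Its x axis is the hinge axis, which points backward from the frame and 15 degrees up; a positive turn about it opens the leg
- spare_board: bystander: spare green circuit board on a cream carrier, 110 x 62 mm, about 13 mm high, origin under its centre
- driver: bystander: screwdriver with black handle lying on the bench, 170 mm long, handle to its -x
- terminal_shell: bystander: blue card-terminal shell with keys, 165 x 78 x 28 mm, origin under its centre
- parts_bin: bystander: open red parts bin 160 x 120 x 75 mm, origin under its centre

How it is judged:
By the outcome, as a careful person would: the job done as asked, in the order asked, and still so for the second after the job is handed in, while the arm keeps its last pose, push and grip.
It also fails if it takes over 59 s, if anything falls off the work surface, if the arm or the gripper's body presses on something with over 40 N, if the wrist force passes 120 N, or if a joint passes its speed limit or range.

### The arm

A 6-joint arm with a two-finger parallel gripper is mounted at the origin on the work surface. World frame = base frame: x ahead of the robot, y to its left, z up, the work surface at z = 0. Lengths are in m, angles in rad, forces in N, time in s.
With the tool pointing down it reaches from about 0.275 to 0.725 m from the base axis. Payload 5.6 kg.
Tool frame: the origin (TCP) lies at the very end of the fingers, on their centre line; the grasp point (between the pads) lies 19 mm behind it (manip.hold_point_z is the z of the grasp point in the tool frame, in m); z points along the fingers, y is the line along which they close (so a half turn about z gives the same grasp; the last joint's range is limited). The gripper opens to 85 mm and grips with 20 to 120 N. Pads are 22 mm wide; open, the fingers measure 114 mm over their backs; the gripper's body (76 mm by 85 mm) begins 54 mm behind the grasp point. The pads swing forward as they close: fully open they stand 13 mm farther back than shut.
Start: joints at [-0.981, 0.255, 0.108, 0, -1.424, -0.285], TCP at [0.165, -0.525, 0.211] pointing down, gripper open.
Joint ranges: [-2.95, 2.95], [-1.21, 1.97], [-1.09, 1.5], [-2.87, 1.71], [-2.94, -0.07], [-3.05, 3.05]. Speed limits (rad/s): [2.57, 2.57, 3.14, 3.14, 3.14, 3.14].

### API

Orientations are given as a 3x3 rotation matrix whose columns are the frame's x, y, z axes.
In Python, from cell import manip gives the robot as it stands. The module is installed in compiled form; this text tells all that it offers.
- The arm moves only by the tool arm_command, never from a script. Its argument "motion" is a list that holds one entry, the list of rows, each a list of 5 numbers: the finger opening in mm, from 0 to 85.4, then the shift along the tool's x, y, z in mm, then the turn about the tool's z in degrees. In form: [[[claw, tx, ty, tz, roll], ...]]. A call has 1 to 20 rows; each row shifts and turns the commanded pose from where the row before left it, along the tool's axes as they then stand; what a row does not reach is not made up. A row lasts 1/10 s, in which the tool goes at most 50 mm and 8.59 degrees, less where a joint would pass 70% of its speed; a pose out of reach is approached as far as the arm can. A call with a gripper value outside its range is refused whole. The fingers move at their own pace and stop on an object; the grip force is fixed at half the most. Time passes only in rows, so rows that do not move let the fingers close. It gives the time, the measured TCP pose, the force, the opening and the grip force at its end, in the units of the state.
- manip.sense(): the state, without advancing time (a new reading comes with each control period).
- manip.get_image(name): name is "side" or "top"; returns the picture (420x560x3 uint8, red, green, blue); there is no depth.
- manip.camera_params(name): a dict with "K" (3x3 intrinsics, pixels), "extrinsics" (4x4, takes a point from camera to world coordinates). Camera axes: x right, y down, z forward; pixel columns grow to the right and rows downward; lengths in m; the calibration is good to about 2 mm. A picture is of the moment at which its call begins. camera_params takes no time and is no camera call.
- manip.close_job(): hands the job in; it is judged then, once.
Trained networks look in the newest picture that a camera, given by its name, has taken for a name from the list of things; names that differ only in an ending like _2 or _b are one class to them, and where a whole thing is asked for, a point or a joint stands for the part that bears it (a point fixed in the world has none). Each returns a list of dicts, best first, with "conf" (0 to 1); they miss things now and then, are a little off and sometimes report something else, mostly with a low value. They report only what shows in the picture. A call takes as long as a camera call.
- manip.find_in(query, camera): "position" ([x, y, z] in m, in world coordinates, good to about 4 mm: the middle of the surface that is visible of it).
The state is a dict: "time": time; "joint_positions": joint angles; "joint_velocities": joint speeds; "joint_efforts": joint torques, N m; "eef_pos": TCP position; "orientation": TCP orientation; "force": force on the tool from outside, world axes, zero at the start; "moment": the same for the moment, N m; "grip_width": opening from 0.0 (shut) to 1.0 (fully open); "finger_force": force on a finger pad.
Only numpy, scipy, OpenCV 4.12 (cv2) and the standard library are available. Lean on these libraries where they do the work, as an engineer would, in place of code of your own. Each camera call takes 0.05 s, during which the arm holds its last target. There are 200 camera calls.

## Working session

There is one attempt and no reset: what is moved stays moved. The work goes in short steps, Python scripts to look and compute and a tool call to move; the robot and the scene stay as the last step left them, time stands still between calls to the robot, and variables do not carry over. Pictures are saved under pics/ and viewed, at most 10 in all, crops included, and the job is handed in when it is done.

Besides the shell and the picture viewer there is one more tool, called after "Request:" as a command line: name --argument value ..., lists and objects as JSON in quotes. arm_command: Moves the arm, as the interface text tells. Its arguments: {"type":"object","properties":{"motion":{"type":"array"}},"required":["motion"]}

```bash
mkdir -p pics; cat > h.py <<'E'
import numpy as np, cv2
from cell import manip
def snap(cam,name):
    im=manip.get_image(cam); cv2.imwrite(f'pics/{name}.png',im[:,:,::-1]); return im
def proj(cam,P):
    c=manip.camera_params(cam);K=np.array(c['K']);T=np.linalg.inv(np.array(c['extrinsics']))
    p=K@(T[:3,:3]@np.array(P)+T[:3,3]); return p[:2]/p[2]
def ray(cam,uv):
    c=manip.camera_params(cam);K=np.array(c['K']);T=np.array(c['extrinsics'])
    d=T[:3,:3]@np.linalg.solve(K,[uv[0],uv[1],1.]); return T[:3,3],d/np.linalg.norm(d)
def onz(cam,uv,z):
    o,d=ray(cam,uv); return o+d*(z-o[2])/d[2]
def tri(uvs,uvt):
    o,d=ray('side',uvs);p,e=ray('top',uvt)
    A=np.stack([d,-e],1);s=np.linalg.lstsq(A,p-o,rcond=None)[0]
    a=o+d*s[0];b=p+e*s[1]; return (a+b)/2,np.linalg.norm(a-b)
E
python3 - <<'E'
from h import *
np.set_printoptions(precision=3,suppress=True)
snap('side','s0');snap('top','t0')
for c in ('side','top'):
    print(c,np.array(manip.camera_params(c)['extrinsics']))
    for q in ['axis','knob_grip','top_bar','kickstand_foot','kickstand_pivot','parts_bin','terminal_shell','driver','spare_board']:
        print(c,q,[(np.round(r['position'],3),round(r['conf'],2)) for r in manip.find_in(q,c)[:2]])
s=manip.sense();print(s['time'],s['eef_pos'],s['orientation'],s['force'],s['grip_width'],manip.hold_point_z)
E
```

```text
side [[-0.996 -0.062  0.071  0.441]
 [-0.094  0.612 -0.785  0.991]
 [ 0.005 -0.789 -0.615  0.968]
 [ 0.     0.     0.     1.   ]]
side axis [(array([ 0.547, -0.023,  0.048]), 0.67)]
side knob_grip [(array([ 0.548, -0.026,  0.047]), 0.88), (array([ 0.542, -0.004,  0.182]), 0.49)]
side top_bar [(array([ 0.542, -0.049,  0.239]), 0.63)]
side kickstand_foot [(array([ 0.548, -0.03 ,  0.17 ]), 0.7), (array([ 0.54 , -0.006,  0.18 ]), 0.68)]
side kickstand_pivot [(array([ 0.537, -0.009,  0.182]), 0.75)]
side parts_bin [(array([0.653, 0.412, 0.013]), 0.98)]
side terminal_shell [(array([ 0.644, -0.438,  0.03 ]), 0.69)]
side driver [(array([ 0.341, -0.442,  0.019]), 0.66), (array([ 0.545, -0.049,  0.238]), 0.35)]
side spare_board [(array([0.489, 0.411, 0.008]), 0.87), (array([ 0.548, -0.02 ,  0.048]), 0.29)]
top [[-0.027 -0.995  0.093  0.42 ]
 [-1.     0.026 -0.014 -0.004]
 [ 0.011 -0.093 -0.996  1.206]
 [ 0.     0.     0.     1.   ]]
top axis [(array([ 0.55 , -0.034,  0.042]), 0.95)]
top knob_grip [(array([ 0.546, -0.028,  0.036]), 0.85)]
top top_bar [(array([ 0.543, -0.05 ,  0.236]), 0.88)]
top kickstand_foot []
top kickstand_pivot [(array([ 0.545, -0.008,  0.185]), 0.75)]
top parts_bin [(array([0.645, 0.469, 0.008]), 0.64), (array([ 0.548, -0.053,  0.237]), 0.48)]
top terminal_shell [(array([ 0.646, -0.456,  0.028]), 0.92)]
top driver [(array([ 0.338, -0.446,  0.024]), 0.69)]
top spare_board [(array([0.486, 0.412, 0.008]), 0.84)]
1.0 [ 0.165 -0.525  0.211] [[-0.954 -0.3    0.   ]
 [-0.3    0.954 -0.   ]
 [-0.    -0.    -1.   ]] [1.224 0.289 1.083] 0.9999094413222902 -0.0187
```

View pics/s0.png

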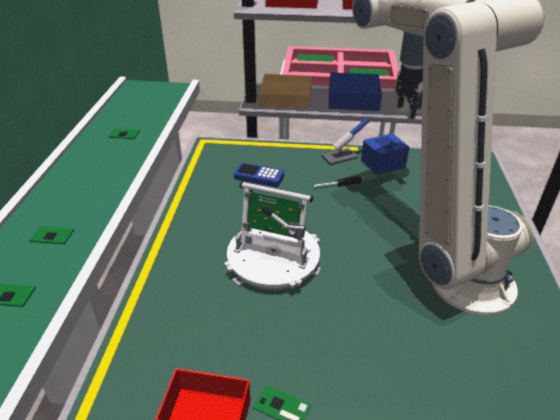

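View pics/t0.png

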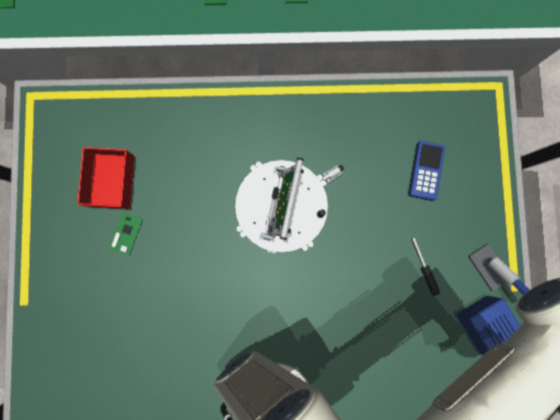

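The arm stands at the right of the side view. The turntable is at side (274,255) and top (282,205). The knob shows at top (321,213), on the frame's -y side. The kickstand side faces +y.

```bash
python3 - <<'E'
from h import *
np.set_printoptions(precision=4,suppress=True)
s=cv2.imread('pics/s0.png');t=cv2.imread('pics/t0.png')
a=cv2.resize(s[170:295,215:335],None,fx=4.5,fy=4.5,interpolation=cv2.INTER_CUBIC)
b=cv2.resize(t[145:265,225:355],None,fx=4.5,fy=4.5,interpolation=cv2.INTER_CUBIC)
cv2.imwrite('pics/s0c.png',a);cv2.imwrite('pics/t0c.png',b)
print(onz('top',(321,213),.09),onz('top',(282,205),.042))
print('bar',onz('top',(300,160),.23),onz('top',(285,236),.23))
print(tri((242,184),(300,160)),tri((311,198),(285,236)))
E
```

```text
[ 0.5183 -0.1389  0.09  ] [ 0.5479 -0.0358  0.042 ]
bar [ 0.6339 -0.0766  0.23  ] [ 0.4542 -0.0357  0.23  ]
(array([ 0.6342, -0.0763,  0.2342]), np.float64(0.0024131449053907197)) (array([ 0.4527, -0.0356,  0.2314]), np.float64(0.0028086394738903744))
```

View pics/s0c.png

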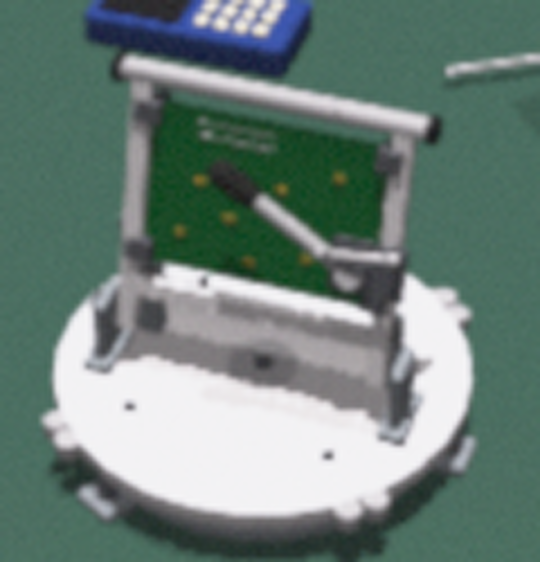

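View pics/t0c.png

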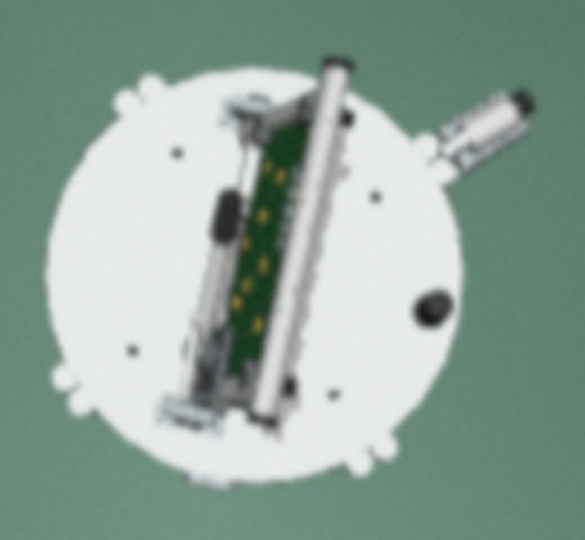

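The crops show the round knob at top (321,213), the bar ends at top (300,160) and (285,236), and the folded foot at about top (275,193) and side (267,211). The pivot is on the -x upright. The bar height triangulates to 0.233 and the bar length to 0.186 m, both consistent with the text, and the frame yaw is -12.6°. The knob is at about (0.520, -0.141), so I'm going above it with the tool y axis along the bar.

Request:
arm_command --motion '[[[85,-37.8,21.6,0,0],[85,-37.8,21.6,0,0],[85,-37.8,21.6,0,0],[85,-37.8,21.6,0,0],[85,-37.8,21.6,0,0],[85,-37.8,21.6,0,0],[85,-37.8,21.6,0,0],[85,-37.8,21.6,0,0],[85,-37.8,21.6,0,0],[85,-37.8,21.6,0,0],[85,-37.8,21.6,0,0],[85,-37.8,21.6,0,0],[85,0,0,0,-8.55],[85,0,0,0,-8.55],[85,0,0,0,-8.55],[85,0,0,0,-8.55],[85,0,0,0,-8.55],[85,0,0,0,-8.55],[85,0,0,0,-8.55],[85,0,0,0,0]]]'

```text
time: 3.0
eef_pos: [0.52, -0.1412, 0.211]
orientation: [[-0.218, -0.976, 0.0], [-0.976, 0.218, 0.0], [-0.0, -0.0, -1.0]]
force: [0.5, 0.0, -0.4]
grip_width: 0.994
finger_force: 0.0
```

Request:
arm_command --motion '[[[85,0,0,30,0],[85,0,0,30,0],[85,0,0,30,0],[85,0,0,30,0],[85,0,0,15,0],[85,0,0,10,0],[85,0,0,5,0],[5,0,0,0,0],[5,0,0,0,0],[5,0,0,0,0],[5,0,0,0,0],[5,0,0,0,0],[5,0,0,0,0]]]'

```text
time: 4.3
eef_pos: [0.5218, -0.1416, 0.0622]
orientation: [[-0.219, -0.976, 0.004], [-0.976, 0.219, -0.001], [0.0, -0.004, -1.0]]
force: [3.2, -2.4, 3.5]
grip_width: 0.193
finger_force: 58.6
```

Request:
arm_command --motion '[[[22,-0.35,-8.8,0,-4.5],[22,-0.35,-8.8,0,-4.5],[22,-0.35,-8.8,0,-4.5],[22,-0.35,-8.8,0,-4.5],[22,-0.35,-8.8,0,-4.5],[22,-0.35,-8.8,0,-4.5],[22,-0.35,-8.8,0,-4.5],[22,-0.35,-8.8,0,-4.5],[22,-0.35,-8.8,0,-4.5],[22,-0.35,-8.8,0,-4.5]]]'

```text
time: 5.3
eef_pos: [0.6037, -0.1267, 0.0603]
orientation: [[0.537, -0.844, -0.003], [-0.844, -0.537, -0.0], [-0.001, 0.002, -1.0]]
force: [-1.0, -0.9, -0.6]
grip_width: 0.261
finger_force: 0.5
```

Request:
arm_command --motion '[[[22,-0.35,-8.8,0,-4.5],[22,-0.35,-8.8,0,-4.5],[22,-0.35,-8.8,0,-4.5],[22,-0.35,-8.8,0,-4.5],[22,-0.35,-8.8,0,-4.5],[22,-0.35,-8.8,0,-4.5],[22,-0.35,-8.8,0,-4.5],[22,-0.35,-8.8,0,-4.5],[22,-0.35,-8.8,0,-4.5],[22,-0.35,-8.8,0,-4.5],[22,0,0,0,0],[22,0,0,0,0]]]'

```text
time: 6.5
eef_pos: [0.6531, -0.0569, 0.0604]
orientation: [[0.975, -0.222, -0.002], [-0.222, -0.975, -0.001], [-0.002, 0.001, -1.0]]
force: [-1.2, -2.2, -1.6]
grip_width: 0.259
finger_force: 1.3
```

```bash
python3 - <<'E'
from h import *
t=snap('top','t1');s=snap('side','s1')
a=cv2.resize(s[140:300,205:345],(525,600),interpolation=cv2.INTER_CUBIC)
b=cv2.resize(t[150:270,225:345],(275,275))
c=np.zeros((600,800,3),np.uint8);c[:,:525]=a;c[:275,525:]=b
cv2.imwrite('pics/c1.png',c[:,:,::-1])
E
```

```text
(no output)
```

View pics/c1.png

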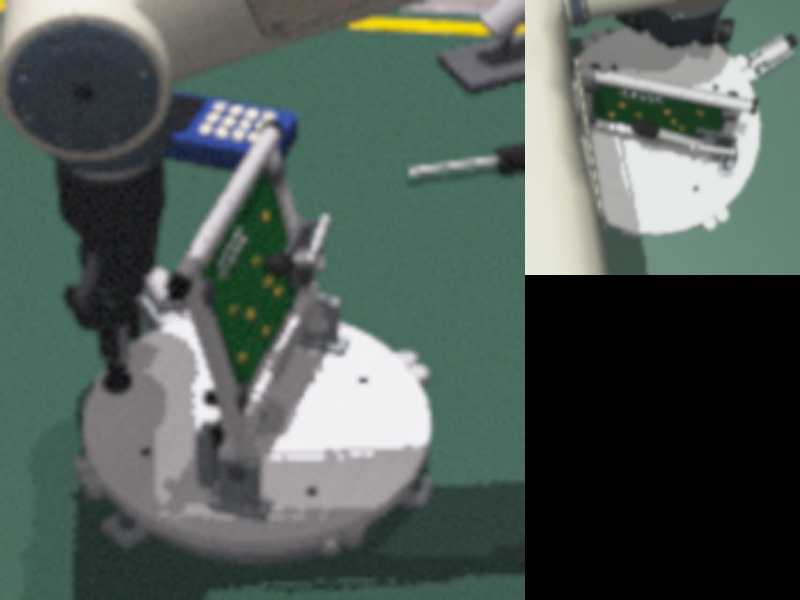

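The disc is turned about 90° and the kickstand side now faces the robot. A slight force on the knob remains, so I nudge it further, let it settle, then release and rise.

Request:
arm_command --motion '[[[22,0,-2,0,0],[22,0,-1,0,0],[22,0,0,0,0],[22,0,0,0,0]]]'

```text
time: 7.0
eef_pos: [0.6547, -0.0532, 0.061]
orientation: [[0.976, -0.22, 0.0], [-0.22, -0.976, 0.0], [0.0, -0.0, -1.0]]
force: [-1.6, -1.8, -1.2]
grip_width: 0.257
finger_force: 0.8
```

Request:
arm_command --motion '[[[30,0,1,0,0],[40,0,1,0,0],[45,0,0,-5,0],[45,0,0,-15,0],[45,0,0,-30,0],[45,0,0,-40,0],[45,0,0,-40,0],[45,0,0,-40,0],[45,0,0,-40,0],[45,0,0,-40,0],[85,0,0,-30,8],[85,0,0,0,8.5],[85,0,0,0,8.5],[85,0,0,0,8.5],[85,0,0,0,8.5],[85,0,0,0,8.5],[85,0,0,0,8.5],[85,0,0,0,8.5],[85,0,0,0,8.5],[85,0,0,0,8.5]]]'

```text
time: 9.0
eef_pos: [0.6543, -0.0553, 0.3417]
orientation: [[-0.131, -0.991, 0.001], [-0.991, 0.131, 0.0], [-0.0, -0.001, -1.0]]
force: [-0.5, 0.2, -0.0]
grip_width: 0.999
finger_force: 0.0
```

```bash
python3 - <<'E'
from h import *
t=snap('top','t2');s=snap('side','s2')
a=cv2.resize(s[150:300,205:345],(560,600),interpolation=cv2.INTER_CUBIC)
b=cv2.resize(t[150:270,225:345],(240,240))
c=np.zeros((600,800,3),np.uint8);c[:,:560]=a;c[:240,560:]=b
cv2.imwrite('pics/c2.png',c[:,:,::-1])
for cam in('side','top'):
  for q in ['top_bar','kickstand_foot','kickstand_pivot']:
    print(cam,q,[(np.round(r['position'],3),round(r['conf'],2)) for r in manip.find_in(q,cam)[:2]])
E
```

```text
side top_bar [(array([ 0.571, -0.027,  0.238]), 0.87)]
side kickstand_foot [(array([ 0.529, -0.022,  0.196]), 0.63)]
side kickstand_pivot [(array([ 0.545, -0.014,  0.046]), 0.2)]
top top_bar [(array([ 0.571, -0.036,  0.236]), 0.56)]
top kickstand_foot []
top kickstand_pivot [(array([ 0.524, -0.036,  0.184]), 0.49)]
```

View pics/c2.png

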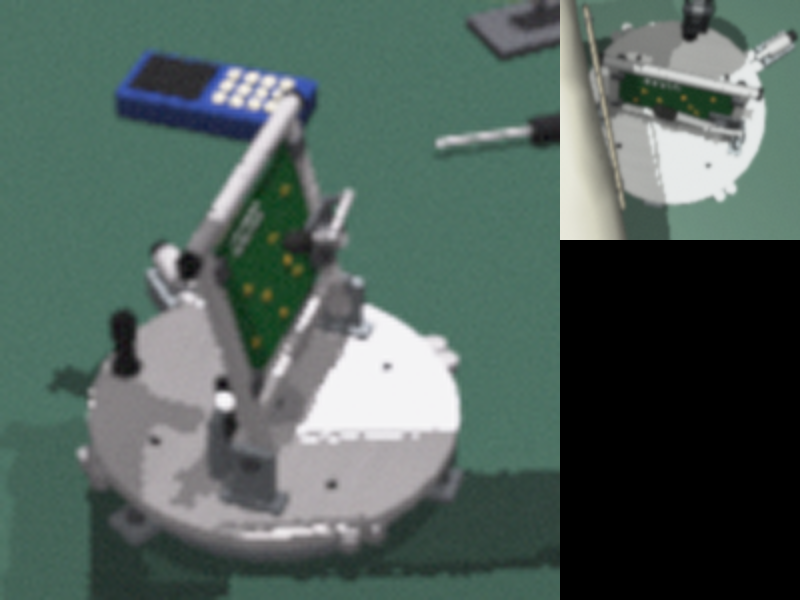

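The frame now faces the robot with the kickstand still folded. The foot shows at about side (279,210) and top (279,207). The bar ends are at side (252,216)/(278,176) and top (249,165)/(325,196).

```bash
python3 - <<'E'
from h import *
np.set_printoptions(precision=4,suppress=True)
a,e=tri((252.5,216),(248.5,165));b,e2=tri((278.5,176),(325,196.5))
print(a,e,b,e2,np.linalg.norm(a-b),'yaw',np.degrees(np.arctan2(*(a-b)[[1,0]])),(a+b)/2)
f,e=tri((278.5,210),(279,207.5));print('foot',f,e)
# model prediction
y=np.radians(77.4);ax=np.array([.547,-.0355,.042])
along=np.array([np.cos(y),np.sin(y),0]);back=np.array([-np.sin(y),np.cos(y),0])
print('along',along,'back',back,'foot rel axis back/along',(f-ax)@back,(f-ax)@along,'bar',((a+b)/2-ax)@back)
up=np.array([0,0,1.])
th=np.radians(15);fu=up*np.cos(th)-back*np.sin(th);fn=back*np.cos(th)+up*np.sin(th)
piv=ax+up*.039+fu*.065+fn*.02-along*.08
h=fn*np.cos(th)+fu*np.sin(th);e2=np.cross(h,along);e2*=np.sign(e2[2])
print('piv',piv,'axis offset of hinge? ')
for A in (30,35,40):
  print(A,[piv+.095*(np.cos(np.radians(A-s))*along+np.sin(np.radians(A-s))*e2) for s in(0,30,46,60,75,120)])
print('px piv',proj('side',piv),proj('top',piv))
E
```

```text
[0.6076 0.0461 0.229 ] 0.034098844521283034 [ 0.5445 -0.1331  0.2288] 0.00110814692758179 0.18995069842448856 yaw 70.5839386591158 [ 0.576  -0.0435  0.2289]
foot [ 0.5293 -0.0242  0.1949] 0.008254527076680547
along [0.2181 0.9759 0.    ] back [-0.9759  0.2181  0.    ] foot rel axis back/along 0.01972228074447701 0.007209319243647263 bar -0.030072026274339383
piv [ 0.5271 -0.113   0.149 ] axis offset of hinge? 
30 [array([ 0.5682, -0.0379,  0.1901]), array([ 0.5478, -0.0203,  0.149 ]), array([ 0.5343, -0.0211,  0.1263]), array([ 0.5219, -0.0276,  0.1078]), array([ 0.509 , -0.0401,  0.0908]), array([ 0.4808, -0.1027,  0.0667])]
35 [array([ 0.5707, -0.043 ,  0.1962]), array([ 0.5518, -0.0216,  0.1561]), array([ 0.5386, -0.02  ,  0.1333]), array([ 0.5263, -0.0246,  0.1142]), array([ 0.5132, -0.0353,  0.0961]), array([ 0.4827, -0.0946,  0.067 ])]
40 [array([ 0.5728, -0.0487,  0.2018]), array([ 0.5556, -0.0235,  0.1632]), array([ 0.5429, -0.0197,  0.1404]), array([ 0.5307, -0.0224,  0.1208]), array([ 0.5175, -0.0311,  0.1018]), array([ 0.4851, -0.0867,  0.0679])]
px piv [283.687  204.2404] [313.4677 207.7313]
```

```bash
python3 - <<'E'
from h import *
np.set_printoptions(precision=4,suppress=True)
ax=np.array([.547,-.0355,.042])
a,e=tri((252.5,216),(249,181));b,e2=tri((278.5,176),(325,196.5))
print('bar',a,e,b,e2,np.linalg.norm(a-b),'yaw',np.degrees(np.arctan2(*(a-b)[[1,0]])),(a+b)/2)
y=np.arctan2(*(a-b)[[1,0]])
along=np.array([np.cos(y),np.sin(y),0]);back=np.array([-np.sin(y),np.cos(y),0]);up=np.array([0,0,1.])
print('bar mid rel axis back, along',((a+b)/2-ax)@back,((a+b)/2-ax)@along)
f0,e=tri((215+235/4.5,170+187/4.5),(225+227/4.5,145+217/4.5))
y0=y-np.pi/2;al0=np.array([np.cos(y0),np.sin(y0),0]);bk0=np.array([-np.sin(y0),np.cos(y0),0])
for n,f,A,B in(('foot0',f0,al0,bk0),):
  print(n,f,e,'rel back,along',(f-ax)@B,(f-ax)@A,'-> now',ax+B@(f-ax)*back+A@(f-ax)*along+up*(f-ax)[2])
th=np.radians(15);fu=up*np.cos(th)-back*np.sin(th);fn=back*np.cos(th)+up*np.sin(th)
hz=(a+b)/2-.155*fu; print('hinge',hz)
piv=hz+fu*.065+fn*.02-along*.08
h=fn*np.cos(th)+fu*np.sin(th);e2=np.cross(h,along);e2*=np.sign(e2[2])
A=35
for s in(0,30,46,60,75,120):
  P=piv+.095*(np.cos(np.radians(A-s))*along+np.sin(np.radians(A-s))*e2)
  print(s,P,proj('side',P),proj('top',P))
print('piv',piv,proj('side',piv),proj('top',piv))
E
```

```text
bar [0.5891 0.046  0.2251] 0.0037380453867440935 [ 0.5445 -0.1331  0.2288] 0.00110814692758179 0.1846141408022368 yaw 76.00691747121229 [ 0.5668 -0.0435  0.2269]
bar mid rel axis back, along -0.021122578008758493 -0.0029824804063032844
foot0 [ 0.5613 -0.0165  0.1938] 0.0013393976123863814 rel back,along 0.021927988488944 0.00930773139603481 -> now [ 0.528  -0.0212  0.1938]
hinge [ 0.5278 -0.0338  0.0772]
0 [ 0.5513 -0.0419  0.1924] [272.349 206.419] [285.9071 196.8121]
30 [ 0.533  -0.02    0.1523] [278.4492 223.9301] [276.9782 206.2301]
46 [ 0.5198 -0.0181  0.1295] [283.2602 231.368 ] [276.2953 212.2309]
60 [ 0.5074 -0.0224  0.1104] [287.919  236.1109] [277.9688 217.547 ]
75 [ 0.4941 -0.0328  0.0923] [292.9977 239.0526] [281.8899 222.9652]
120 [ 0.4622 -0.0913  0.0632] [305.3754 234.2593] [303.2984 234.7269]
piv [ 0.5061 -0.1108  0.1452] [291.1161 206.2496] [312.7476 216.0881]
```

The foot is at about (0.529, -0.022, 0.194), and both the before-turn and after-turn views agree. That is 44 mm behind the bar. I'll align the tool and come in from above with the gripper closed, 6 mm behind the foot's middle.

Request:
arm_command --motion '[[[0,0,0,0,6.5],[0,1,34,0,0],[0,1,34,0,0],[0,1,34,0,0],[0,0,33,0,0],[0,0,0,30,0],[0,0,0,40,0],[0,0,0,35,0],[0,0,0,20,0],[0,0,0,0,0]]]'

```text
time: 10.4
eef_pos: [0.5204, -0.0265, 0.2131]
orientation: [[-0.236, -0.972, -0.006], [-0.972, 0.236, -0.0], [0.002, 0.006, -1.0]]
force: [0.2, 0.0, 1.0]
grip_width: -0.001
finger_force: 0.0
```

```bash
python3 - <<'E'
from h import *
s=snap('side','s3')
a=cv2.resize(s[130:270,215:345],(557,600),interpolation=cv2.INTER_CUBIC)
cv2.imwrite('pics/c3.png',a[:,:,::-1])
E
```

```text
(no output)
```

View pics/c3.png

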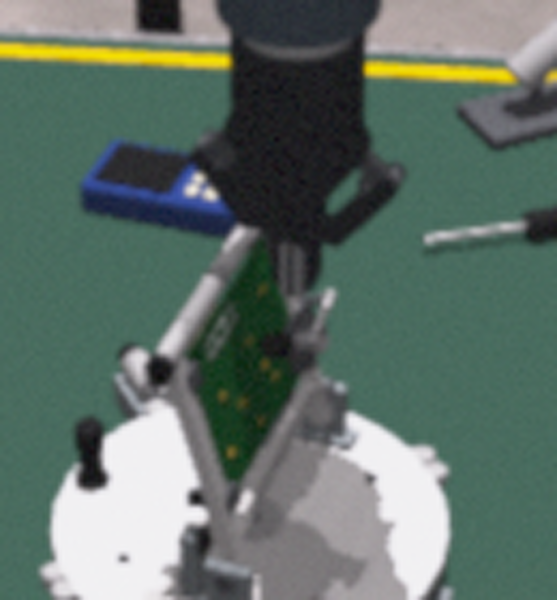

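The closed fingertips hang just above and slightly behind the folded foot at crop (290,340), and the body clears the bar. Now I press down along the foot's path.

Request:
arm_command --motion '[[[0,0,0,8,0],[0,0,2,6,0],[0,-1,4,7,0],[0,-1,4,7,0],[0,-1,4,7,0],[0,-1,4,7,0],[0,0,0,0,0]]]'

```text
time: 11.15
eef_pos: [0.5047, -0.018, 0.1729]
orientation: [[-0.236, -0.972, -0.002], [-0.972, 0.236, -0.0], [0.001, 0.002, -1.0]]
force: [-0.0, 0.6, -0.2]
grip_width: 0.002
finger_force: 0.0
```

Request:
arm_command --motion '[[[0,-1,4,7,0],[0,-1,4,7,0],[0,-1,4,7,0],[0,-1,4,7,0],[0,0,0,0,0]]]'

```text
time: 11.65
eef_pos: [0.49, -0.0104, 0.1448]
orientation: [[-0.236, -0.972, -0.002], [-0.972, 0.236, -0.0], [0.001, 0.002, -1.0]]
force: [0.1, -0.3, -0.1]
grip_width: -0.0
finger_force: 0.0
```

```bash
python3 - <<'E'
from h import *
s=snap('side','s4')
a=cv2.resize(s[130:270,215:345],(557,600),interpolation=cv2.INTER_CUBIC)
cv2.imwrite('pics/c4.png',a[:,:,::-1])
E
```

```text
(no output)
```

View pics/c4.png

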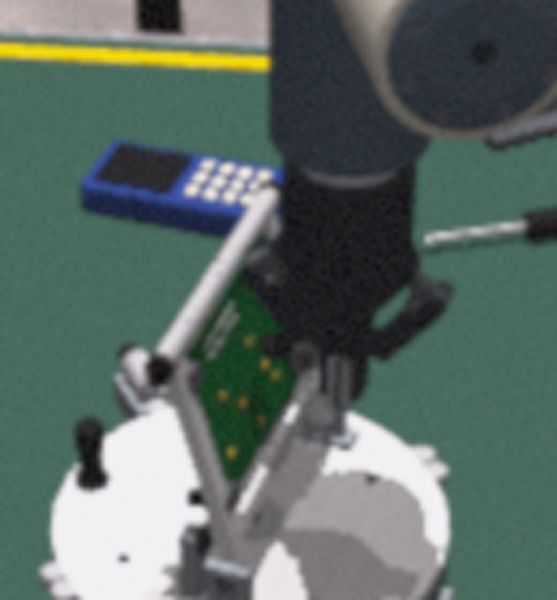

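The tips slid down behind the foot, which is still folded at crop (280,343). Before retrying I'll refine the foot position numerically with a dark-blob centroid in both saved views.

```bash
python3 - <<'E'
from h import *
np.set_printoptions(precision=4,suppress=True,linewidth=200)
def blob(f,x0,x1,y0,y1,thr):
    g=cv2.imread(f)[y0:y1,x0:x1].max(2); m=(g<thr).astype(np.uint8)
    n,l,s,c=cv2.connectedComponentsWithStats(m)
    return [(s[i][:5]+[x0,y0,0,0,0],np.round(c[i]+[x0,y0],1)) for i in range(1,n) if s[i][4]>5]
for thr in (50,65):
  for f,r in(('t2',(268,292,198,216)),('s2',(270,288,202,218)),('t0',(268,282,180,205)),('s0',(258,276,202,220))):
    print(thr,f,blob(f'pics/{f}.png',*r,thr))
print(proj('side',[.5204,-.0265,.2131]),proj('side',[.528,-.0212,.1938]),proj('top',[.528,-.0212,.1938]))
E
```

```text
50 t2 [(array([272, 203,  11,   7,  50]), array([277.5, 205.4]))]
50 s2 [(array([276, 209,   7,   6,  27]), array([279.4, 211.4]))]
50 t0 [(array([274, 189,   4,   9,  24]), array([275.3, 193.2]))]
50 s0 [(array([262, 208,  10,   8,  42]), array([266.4, 211.1]))]
65 t2 [(array([268, 198,  24,  12, 180]), array([279.2, 202.5]))]
65 s2 [(array([275, 207,  13,  11,  80]), array([280.8, 211.9]))]
65 t0 [(array([273, 188,   5,  11,  40]), array([275.2, 193.2])), (array([279, 194,   3,  11,  23]), array([280.3, 199.6]))]
65 s0 [(array([261, 206,  12,  11,  79]), array([266.5, 210.3]))]
[283.6611 204.2426] [280.4793 211.2748] [277.7309 206.4287]
```

Request:
arm_command --motion '[[[0,0,0,-35,0],[0,0,0,-40,0],[0,2.3,-22,0,0],[0,2.2,-22,0,0],[0,0,0,0,0]]]'

```text
time: 12.2
eef_pos: [0.5346, -0.0259, 0.2206]
orientation: [[-0.238, -0.971, 0.0], [-0.971, 0.238, -0.0], [0.0, -0.0, -1.0]]
force: [0.2, 0.2, 0.3]
grip_width: 0.001
finger_force: 0.0
```

Request:
arm_command --motion '[[[0,0,0,9,0],[0,0,0,6,0],[0,-3,2,4,0],[0,-4,4,7,0],[0,0,0,0,0]]]'

```text
time: 12.7
eef_pos: [0.5275, -0.0164, 0.194]
orientation: [[-0.236, -0.972, -0.002], [-0.972, 0.236, 0.0], [0.0, 0.002, -1.0]]
force: [0.1, -0.5, -0.2]
grip_width: -0.0
finger_force: 0.0
```

Request:
arm_command --motion '[[[0,-4,4,7,0],[0,-3,4,7,0],[0,0,0,0,0]]]'

```text
time: 13.0
eef_pos: [0.5218, -0.0078, 0.1802]
orientation: [[-0.236, -0.972, -0.001], [-0.972, 0.236, 0.0], [-0.0, 0.001, -1.0]]
force: [0.9, 0.4, 0.8]
grip_width: -0.001
finger_force: 0.7
```

```bash
python3 - <<'E'
from h import *
print(manip.sense()['force'])
s=snap('side','s5');t=snap('top','t5')
a=cv2.resize(s[165:265,235:335],(600,600),interpolation=cv2.INTER_CUBIC)
b=cv2.resize(t[150:270,225:345],(200,200))
c=np.zeros((600,800,3),np.uint8);c[:,:600]=a;c[:200,600:]=b
cv2.imwrite('pics/c5.png',c[:,:,::-1])
print(proj('side',manip.sense()['eef_pos']))
E
```

```text
[0.92084197 0.39860081 0.83117783]
[282.16658864 218.3122446 ]
```

View pics/c5.png

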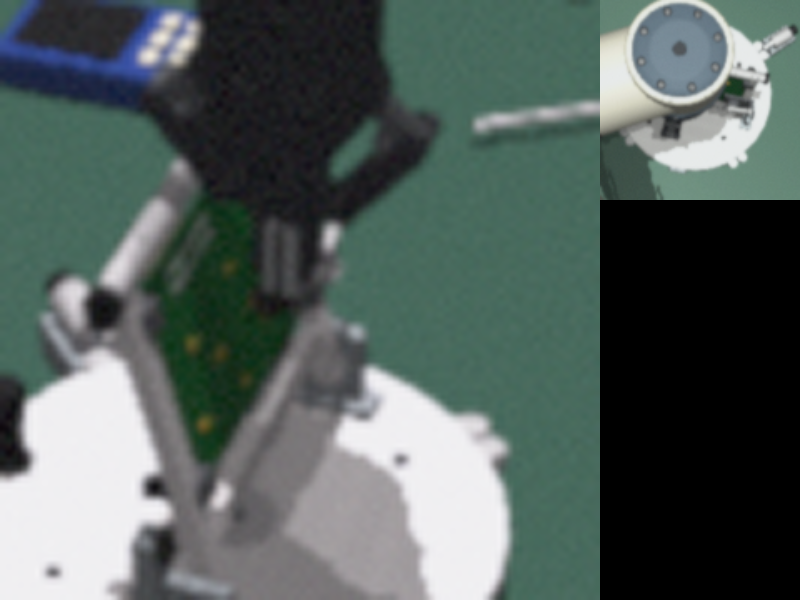

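The tips are beside the foot at crop (280,300) with only 0.7 N of contact, so they're likely slipping past its end. I'll rise and turn the tool 90° so the 22 mm pad width lies across the leg, then press on the leg 20 mm inboard of the foot.

Request:
arm_command --motion '[[[0,0,0,-20,0],[0,0,0,-30,0],[0,0,0,0,-8.2],[0,0,0,0,-8.2],[0,0,0,0,-8.2],[0,0,0,0,-8.2],[0,0,0,0,-8.2],[0,0,0,0,-8.2],[0,0,0,0,-8.2],[0,0,0,0,-8.2],[0,0,0,0,-8.2],[0,0,0,0,-8.2],[0,0,0,0,-8.2],[0,3,15,0,0],[0,2.5,15.5,0,0],[0,0,0,10,0],[0,0,0,10,0],[0,0,0,10,0],[0,0,0,5,0],[0,0,0,0,0]]]'

```text
time: 15.1
eef_pos: [0.5202, -0.0393, 0.1948]
orientation: [[0.972, -0.233, -0.002], [-0.233, -0.972, -0.0], [-0.002, 0.001, -1.0]]
force: [-0.2, -0.9, -0.0]
grip_width: 0.001
finger_force: 0.0
```

Request:
arm_command --motion '[[[0,0,0,6,0],[0,-3,0,6,0],[0,-4,0,7,0],[0,0,0,0,0]]]'

```text
time: 15.5
eef_pos: [0.5128, -0.0376, 0.1759]
orientation: [[0.972, -0.233, -0.002], [-0.233, -0.972, 0.0], [-0.002, 0.0, -1.0]]
force: [-0.2, 0.1, -0.1]
grip_width: 0.002
finger_force: 0.0
```

```bash
python3 - <<'E'
from h import *
s=snap('side','s6')
g=s[203:225,270:290].max(2)
print(g)
E
```

```text
[[ 77  53  49  48  50  53  50  50  48  46  50  54  58  53  37  30  33  30
   40  67]
 [ 74  48  45  48  50  47  49  47  50  54  52  48  60  51  40  32  38  32
   42  69]
 [ 61  50  47  48  46  48  52  50  50  48  53  54  64  54  33  40  30  35
   44  68]
 [ 57  51  46  50  48  46  53  53  46  49  51  54  63  53  40  39  39  35
   41  67]
 [ 55  53  45  51  50  49  42  42  43  39  37  42  53  59  66  64  57  55
   62  73]
 [ 58  51  52  51  50  48  42  38  37  36  28  30  37  65  83  81  77  80
   82  83]
 [ 56  53  57  52  50  42  33  37  24  29  28  32  35  62  75  77  81  84
   87  84]
 [ 60  56  52  54  44  38  31  29  26  26  28  30  26  55  72  75  76  75
   78  81]
 [ 61  57  51  49  48  41  32  26  28  30  25  30  29  51  58  63  62  65
   75  79]
 [ 61  49  47  44  43  43  34  30  26  25  30  26  31  47  51  51  48  54
   66  84]
 [ 57  54  51  42  46  45  46  42  32  34  35  35  43  47  47  40  42  48
   61  91]
 [ 55  55  55  47  45  45  57  54  44  49  46  43  46  45  47  44  45  48
   64  92]
 [ 58  57  51  46  40  49  59  57  52  52  51  48  44  39  47  48  52  53
   78  93]
 [ 58  58  51  43  44  45  53  56  53  62  61  47  49  43  45  57  73  84
   94  97]
 [ 58  59  56  44  48  46  45  53  60  65  59  49  43  45  60  78  93  99
  101 102]
 [ 58  59  51  47  48  47  45  47  50  55  57  48  49  48  74  98 103 105
  105 103]
 [ 58  57  54  48  45  42  45  48  49  50  46  49  49  63  94 108 116 119
  112 100]
 [ 55  57  57  53  50  46  45  45  50  48  48  51  47  69  98 117 121 123
  112  99]
 [ 59  60  63  52  49  45  49  45  48  47  47  50  50  74 105 119 117 109
  101  98]
 [ 61  67  70  54  51  45  48  47  42  48  48  50  52  91 113 124 114  99
   96  95]
 [ 71  93  81  60  53  45  45  46  43  47  51  46  67 103 118 118 104  96
   98 100]
 [ 72  86  71  55  51  48  48  48  44  40  48  60  93 117 121 110  99  99
   97 103]]
```

```bash
python3 - <<'E'
from h import *
np.set_printoptions(precision=4,suppress=True,linewidth=160)
ax=np.array([.547,-.0355,.042]);R=np.array([[0,1,0],[-1,0,0],[0,0,1.]]) # -90
unrot=lambda P: ax+R@(P-ax)
print('tip px',proj('side',[.5128,-.0376,.1759]))
piv=np.array([.506,-.111,.145]);P0=unrot(piv);f0=np.array([.5613,-.0165,.1938])
print('piv0',P0,proj('side',P0),proj('top',P0),'dist',np.linalg.norm(P0-f0))
al=np.array([np.cos(np.radians(-13.3)),np.sin(np.radians(-13.3)),0]);bk=np.array([-al[1],al[0],0]);up=np.array([0,0,1.])
for tilt in(15,30):
  e2=up*np.cos(np.radians(tilt))-bk*np.sin(np.radians(tilt))
  for A in(25,32,39):
    p=f0-.095*(np.cos(np.radians(A))*al+np.sin(np.radians(A))*e2)
    print(tilt,A,p,proj('side',p),proj('top',p))
# leg line in s0: brightness of pixels
g=cv2.imread('pics/s0.png').max(2);print(g[208:236,262:304:1])
E
```

```text
tip px [286.744  213.2773]
piv0 [0.4715 0.0055 0.145 ] [301.0586 233.7248] [267.5791 230.8091] dist 0.10454415335158633
15 25 [0.4799 0.0134 0.155 ] [297.7475 232.4937] [264.3162 227.3709]
15 32 [0.4859 0.0147 0.1452] [295.2942 235.5927] [263.8219 225.2532]
15 39 [0.493  0.0155 0.1361] [292.4491 238.3089] [263.502  222.7165]
30 25 [0.4821 0.0228 0.159 ] [296.6869 233.5785] [260.5163 226.4934]
30 32 [0.4887 0.0265 0.1502] [293.9438 236.9796] [259.0972 224.1528]
30 39 [0.4963 0.0296 0.142 ] [290.817  239.9828] [257.9356 221.4066]
[[ 47  47  50 ...  67  72  86]
 [ 41  37  37 ...  81  97 104]
 [ 44  36  40 ...  97 115 116]
 ...
 [237 241 242 ...  66  60  65]
 [223 214 217 ...  65  54  76]
 [197 166 165 ...  62  55  80]]
```

```bash
python3 - <<'E'
from h import *
def c(f,x,y,w,h,W,H):
    return np.clip(cv2.resize(cv2.imread(f'pics/{f}.png')[y:y+h,x:x+w],(W,H),interpolation=cv2.INTER_CUBIC).astype(float)*1.6,0,255)
top=np.hstack([c('s2',265,185,50,42,400,336),c('s6',265,185,50,42,400,336)])
bot=np.hstack([c('t2',260,185,75,50,396,264),c('s0',250,195,65,44,404,264)])
cv2.imwrite('pics/c6.png',np.vstack([top,bot]))
E
```

```text
[ WARN:0@0.422] global loadsave.cpp:1063 imwrite_ Unsupported depth image for selected encoder is fallbacked to CV_8U.
```

View pics/c6.png

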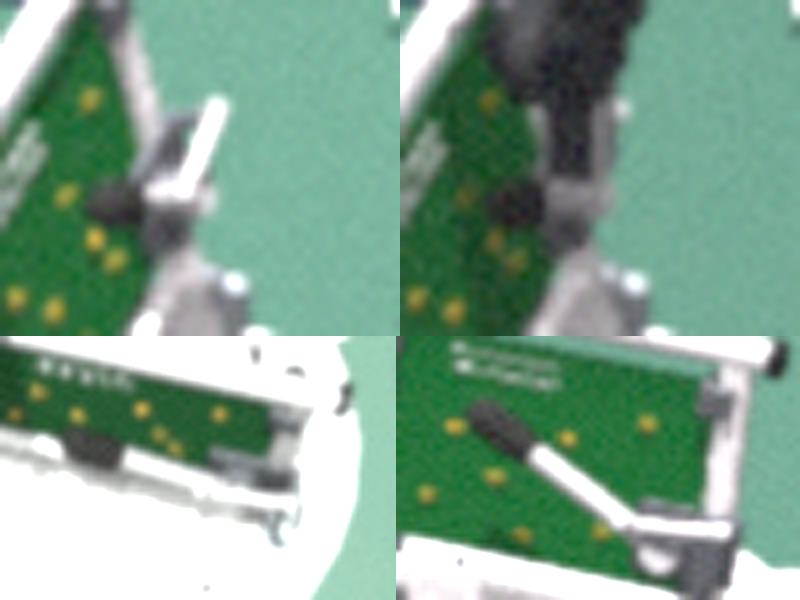

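The view is clear now. The leg runs from the foot at side (280,210) to a knee at about side (288,208.5), top (298,214) and s0 (288,226), and a rod runs outward from there to the upright.

```bash
python3 - <<'E'
from h import *
np.set_printoptions(precision=4,suppress=True,linewidth=160)
T=lambda x,y:(260+x/5.28,185+(y-336)/5.28)
S=lambda x,y:(265+x/8,185+y/8)
for n,s,t in(('foot',S(118,200),T(92,447)),('knee',S(185,190),T(205,490)),('knee b',S(180,195),T(215,492)),('end',S(222,100),T(292,505)),('endb',S(222,100),T(290,495))):
    p,e=tri(s,t);print(n,s,t,p,e)
# knee from s0 side + after-turn side: solve both
from scipy.optimize import least_squares
ax=np.array([.547,-.0355,0])
def rot(P):
    d=P-ax;return ax+np.array([-d[1],d[0],d[2]])
U=lambda x,y:(250+(x-396)/6.2,195+(y-336)/6)
for n,a,b in(('foot',U(500,430),S(118,200)),('knee',U(628,520),S(185,190)),('end',U(725,528),S(222,100))):
    r=least_squares(lambda P:np.r_[proj('side',P)-a,proj('side',rot(P))-b],[.5,0,.15]);print(n,rot(r.x),r.fun,proj('top',rot(r.x)))
E
```

```text
foot (279.75, 210.0) (277.42424242424244, 206.02272727272728) [ 0.5292 -0.0204  0.1983] 0.0013224659473751506
knee (288.125, 208.75) (298.82575757575756, 214.16666666666666) [ 0.5111 -0.0742  0.1634] 0.0014997244195619553
knee b (287.5, 209.375) (300.719696969697, 214.54545454545453) [ 0.5118 -0.0793  0.1572] 0.004056929760209417
end (292.75, 197.5) (315.3030303030303, 217.00757575757575) [ 0.5019 -0.1143  0.1729] 0.0010157332477255365
endb (292.75, 197.5) (314.92424242424244, 215.11363636363637) [ 0.5042 -0.1134  0.1738] 0.0037168861061892934
foot [ 0.5291 -0.02    0.1973] [ 0.2739 -0.4504  0.2755  0.4492] [277.2284 205.8424]
knee [ 0.5121 -0.0745  0.1637] [-0.0743  0.1211 -0.0781 -0.1264] [298.9296 213.4655]
end [ 0.5022 -0.1157  0.1715] [ 0.0858 -0.143   0.0932  0.1541] [315.7914 216.7114]
```

The geometry is now consistent: the leg top at y = -0.039 is z≈0.19. The visible fingertips end about 12 mm above the reported TCP, so I had stopped just short of contact. I move 4 mm forward and press on along the path.

Request:
arm_command --motion '[[[0,2,0,-2,0],[0,2,0,-2,0],[0,0,0,4,0],[0,0,0,4,0],[0,-2,0,4,0],[0,-4,0,7,0],[0,0,0,0,0]]]'

```text
time: 16.25
eef_pos: [0.5109, -0.0372, 0.1609]
orientation: [[0.972, -0.233, -0.002], [-0.233, -0.972, -0.0], [-0.002, 0.001, -1.0]]
force: [0.9, -0.6, 1.7]
grip_width: -0.001
finger_force: 0.5
```

```bash
cat > b.py <<'E'
from h import *
import sys
np.set_printoptions(precision=3,suppress=True)
n=sys.argv[1]; s=snap('side',n)
g=cv2.imread(f'pics/{n}.png')[195:250,262:310].max(2); m=(g<38).astype(np.uint8)
k,l,st,c=cv2.connectedComponentsWithStats(m)
print([(st[i][4],np.round(c[i]+[262,195],1)) for i in range(1,k) if st[i][4]>7])
for q in('kickstand_foot',): print([(np.array(r['position']),round(r['conf'],2)) for r in manip.find_in(q,'side')[:3]])
print(manip.sense()['force'])
E
python3 b.py s7
```

```text
[(np.int32(119), array([285.6, 200.6])), (np.int32(38), array([280.3, 214.1]))]
[(array([ 0.528, -0.003,  0.193]), 0.56)]
[-1.699 -1.484 -0.02 ]
```

Contact: the foot has moved down in the image from row 210.3 to 214.1. I continue.

Request:
arm_command --motion '[[[0,-4,0,7,0],[0,-4,0,7,0],[0,-4,0,7,0],[0,0,0,0,0]]]'

```text
time: 16.75
eef_pos: [0.499, -0.0343, 0.1395]
orientation: [[0.972, -0.233, -0.003], [-0.233, -0.972, 0.0], [-0.003, 0.0, -1.0]]
force: [-1.0, 0.1, -1.0]
grip_width: -0.001
finger_force: 0.0
```

```bash
python3 b.py s8
```

```text
[(np.int32(177), array([291.6, 204.5])), (np.int32(13), array([281.2, 213.3]))]
[(array([ 0.659, -0.443,  0.03 ]), 0.2)]
[ 1.402 -0.412  0.447]
```

```bash
python3 - <<'E'
import cv2,numpy as np
for n in('s7','s8'):
    g=cv2.imread(f'pics/{n}.png')[206:240,270:302].max(2)
    print(n);print('\n'.join(f'{206+i} '+' '.join(f'{v:3d}' for v in r) for i,r in enumerate(g)))
E
```

```text
s7
206  52  53  47  48  48  51  49  54  51  49  48  55  59  58  44  34  32  37  38  49  71  73  85 104 107 109 108 106 108 106 107 107
207  56  52  46  49  54  49  53  51  44  49  53  57  58  56  45  37  28  31  38  54  73  74  84 103 107 107 107 107 110 109 104 104
208  58  58  53  53  52  50  50  50  53  48  49  47  54  54  42  36  34  29  32  60  74  70  84 102 107 107 107 107 109 105 108 107
209  61  59  58  58  49  51  53  49  51  46  50  47  50  54  42  30  34  29  39  57  75  70  82 103 108 109 107 108 107 105 105 108
210  59  59  60  51  50  49  51  47  51  48  48  44  46  50  41  32  33  36  33  57  73  71  87 103 106 107 108 106 107 108 108 106
211  59  58  54  50  42  49  46  49  48  36  36  33  40  44  46  45  41  34  41  58  77  85  99 109 107 105 108 110 110 105 107 106
212  56  59  49  45  45  48  46  49  36  34  29  27  30  34  49  62  58  57  57  72  81  94 103 104 107 110 107 104 108 109 106 107
213  60  60  55  48  46  41  44  42  28  31  29  29  20  28  45  56  61  59  62  81  98 101 108 106 109 107 107 107 105 107 109 106
214  57  61  52  44  46  42  46  38  28  
[... 7181 characters left out ...]
 131 119 103  98 106 160 209 233 240 241
235  68  58  57  60  69  99 125 150 145 119 101  99 112 124 124 124 125 126 127 126 126 148 162 156 145 140 140 158 173 203 218 221
236  59  60  60  63  82 117 170 192 160 113 100 101 114 124 126 125 122 128 126 125 130 153 166 163 164 162 165 165 166 169 171 178
237  55  57  60  69 100 131 190 198 155 109 100 105 121 122 124 124 124 126 127 138 151 160 167 166 167 167 166 169 166 167 164 168
238  57  57  59  80 115 172 202 179 133 101 101 112 125 124 122 122 125 127 127 147 163 165 166 164 164 167 165 166 167 167 166 168
239  58  61  76 100 134 200 219 174 118 106 110 119 123 123 124 125 125 124 124 151 164 165 165 165 167 167 166 167 166 166 167 162
```

```bash
python3 - <<'E'
import cv2,numpy as np
for n in('s7','s8'):
    g=cv2.imread(f'pics/{n}.png')[216:256,296:328].max(2)
    print(n);print('\n'.join(f'{216+2*i} '+' '.join(f'{v:3d}' for v in r) for i,r in enumerate(g[::2])))
E
python3 - <<'E'
from h import *
manip.get_image('top')
for c in('side','top'):
  for q in('kickstand','kickstand_foot','kickstand_pivot'): print(c,q,[(np.round(r['position'],3),round(r['conf'],2)) for r in manip.find_in(q,c)[:3]])
E
```

```text
s7
216 108 106 108 107 105 107 108 104 105 108 107 106 106 106 107 106 109 107 106 108 107 109 108 108 107 109 106 108 109 106 109 106
218 108 110 109 109 108 106 106 106 106 107 107 107 107 106 108 111 106 107 108 105 105 108 110 108 109 106 109 109 108 108 108 108
220 113 108 109 105 108 106 108 108 109 106 108 107 108 109 105 105 106 105 107 106 109 105 108 107 106 106 108 107 109 106 105 108
222  94 108 105 109 107 107 109 105 110 106 109 106 106 108 104 107 109 108 107 107 109 106 109 106 107 107 106 108 108 108 106 109
224  96 106 110 107 107 106 107 105 108 107 108 108 107 108 106 106 108 109 107 109 108 108 107 108 108 109 109 110 105 107 106 108
226 184 187 151 121 109 107 109 108 107 106 108 105 104 106 109 108 107 107 105 109 107 109 106 108 108 107 104 106 107 107 107 109
228 224 240 241 235 222 189 148 121 112 108 107 109 107 109 106 107 106 106 108 108 108 109 109 109 110 106 108 107 108 110 109 107
230 192 217 228 238 242 241 240 233 213 166 129 111 109 106 108 108 106 107 106 106 108 109 109 106 108 104 108 105 107 108 107 110
232 151 152 212 238 242 242 242 242 241 2
[... 3843 characters left out ...]
67 163 169 199 233 242 242 242 242 242 240 202 123 106 110 107 109 109 108 109
252 123 123 122 138 154 165 167 162 161 164 161 161 162 164 163 170 226 241 242 243 242 242 241 203 116 107 110 109 109 108 110 110
254 120 120 122 124 136 156 161 163 161 164 163 162 162 163 161 165 200 235 242 242 243 243 240 210 136 109 107 109 107 110 110 109
side kickstand [(array([ 0.547, -0.011,  0.045]), 0.21)]
side kickstand_foot [(array([ 0.66 , -0.443,  0.03 ]), 0.2)]
side kickstand_pivot [(array([0.489, 0.413, 0.006]), 0.59), (array([ 0.53 , -0.014,  0.204]), 0.53)]
top kickstand []
top kickstand_foot [(array([ 0.543, -0.068,  0.041]), 0.53), (array([0.587, 0.032, 0.238]), 0.32)]
top kickstand_pivot []
```

It slipped off: the foot is back near its folded place. I retry with the pads centred on the leg line and less backward drift.

Request:
arm_command --motion '[[[0,0,0,-30,0],[0,0,0,-30,0],[0,13.5,-2,0,0],[0,13.5,-2,0,0],[0,0,0,10,0],[0,0,0,8,0],[0,0,0,5,0],[0,-1,0,5,0],[0,-3,0,7,0],[0,0,0,0,0]]]'

```text
time: 18.2
eef_pos: [0.5222, -0.0364, 0.1649]
orientation: [[0.972, -0.233, -0.003], [-0.233, -0.972, -0.001], [-0.002, 0.002, -1.0]]
force: [-2.6, -3.0, 0.8]
grip_width: 0.001
finger_force: 2.0
```

```bash
python3 b.py s9
```

```text
[(np.int32(158), array([280.6, 203.5]))]
[(array([ 0.523, -0.008,  0.193]), 0.38)]
[-2.164 -5.343 -1.124]
```

```bash
python3 - <<'E'
import cv2,numpy as np
g=cv2.imread('pics/s9.png')[204:226,270:300].max(2)
print('\n'.join(f'{204+i} '+' '.join(f'{v:3d}' for v in r) for i,r in enumerate(g)))
E
```

```text
204  56  46  44  47  47  51  50  52  58  47  30  29  30  37  37  67  75  65  75 114 116 105 108 106 107 107 108 105 106 108
205  50  44  45  48  48  46  51  49  57  47  32  30  31  32  37  64  77  64  75 100 101 102 109 106 104 107 108 105 107 108
206  46  42  47  47  42  45  49  53  58  48  37  29  31  33  36  66  77  65  79  97  86  97 106 108 108 109 110 106 106 108
207  45  43  45  47  46  47  48  48  60  47  29  31  34  28  41  64  78  66  77  83  82  98 104 109 106 108 106 110 110 109
208  47  44  50  54  47  43  47  54  59  52  32  30  36  31  39  65  75  64  68  75  85  97 107 107 108 108 109 106 108 106
209  47  45  59  55  51  47  49  50  58  50  36  37  24  27  40  64  76  74  77  76  92 100 105 105 109 107 107 106 108 107
210  44  44  51  52  48  42  46  51  49  58  44  33  31  38  42  65  77  78  84  83  92  98 104 105 104 107 105 108 106 105
211  45  40  47  46  47  48  48  48  46  44  46  32  35  41  58  74  80  70  76  81  88 102 104 107 109 108 108 107 108 106
212  51  49  46  48  43  45  43  39  39  32  34  28  27  32  56  67  68  62  67  85 100 104 103 108 106 110 
[... 927 characters left out ...]
  49  50  46  66  97 115 119 121 112  99  97  98 104 154 174 143 112 108 108 105
221  57  56  49  45  45  42  44  46  44  45  48  46  45  78 109 117 117 107 100  98  90  82  86 115 136 119 105 109 108 108
222  59  56  52  47  44  46  44  47  49  41  44  45  51  87 114 121 112  98  99  95  93  80  75  80  84  82  96 108 108 106
223  67  64  55  45  45  46  46  46  47  46  42  48  70 101 119 119 105  96  98  99  96  84  78  81  76  75  95 106 108 108
224  71  65  56  49  43  46  44  51  46  42  48  60  92 116 118 110  99  94  98 100  97  95  87  79  73  73  95 108 108 107
225  59  56  47  41  46  44  43  46  42  45  54  80 106 121 115 104 101 101 101 103  99  99  89  79  78  84 110 118 109 104
```

Request:
arm_command --motion '[[[0,-4,-2,7,0],[0,-4,-2,7,0],[0,0,0,0,0]]]'

```text
time: 18.6
eef_pos: [0.516, -0.0296, 0.151]
orientation: [[0.972, -0.233, -0.001], [-0.233, -0.972, 0.001], [-0.001, -0.0, -1.0]]
force: [0.5, -1.1, 0.2]
grip_width: 0.0
finger_force: 0.5
```

```bash
python3 b.py s10;python3 - <<'E'
import cv2,numpy as np
g=cv2.imread('pics/s10.png')[206:234,272:300].max(2)
print('\n'.join(f'{206+i} '+' '.join(f'{v:3d}' for v in r) for i,r in enumerate(g)))
E
```

```text
[(np.int32(154), array([284.2, 203.6])), (np.int32(32), array([282.6, 221.3]))]
[(array([0.52 , 0.002, 0.178]), 0.55)]
[-0.072 -0.791  1.863]
206  49  46  51  49  42  35  20  35  25  31  32  31  27  27  28  38  37  46  84 100 106 108 107 108 110 111 109 107
207  46  47  51  53  47  41  35  34  31  33  35  30  34  27  33  47  62  63  74  98 107 107 110 107 105 107 110 107
208  49  53  51  49  51  46  43  44  49  41  32  32  27  28  36  58  75  68  75  94 104 107 109 106 109 105 106 106
209  57  58  54  49  50  49  48  53  60  52  37  30  31  31  37  57  71  70  76  89 104 108 109 106 107 106 110 108
210  54  53  49  47  48  51  51  46  56  51  42  30  29  32  38  61  74  72  77  95 105 109 109 108 105 108 108 109
211  47  44  46  45  51  51  48  52  57  48  42  33  31  36  36  62  74  74  79  98 106 106 107 106 106 105 107 107
212  48  46  45  51  50  52  53  49  54  52  35  29  29  29  38  65  77  74  87 104 110 108 107 105 106 107 110 105
213  46  47  48  52  55  54  50  50  59  52  36  29  36  32  37  64  79  71  90 106 107 107 108 106 105 105 108 109
214  44  47  46  48  62  61  5
[... 1589 characters left out ...]
 189
228  54  49  47  57  55  48  53  73 103 139 148 130 101  88  79  82  95  97  95  91  79  77  87 148 225 240 240 235
229  55  51  48  53  54  51  65  97 118 134 130 108  99  88  76  80  80  86  88  75  70  74  84 140 211 234 240 241
230  55  54  44  47  45  49  75 106 122 120 110  99  99  93  81  76  80  86  89  80  76  77  87 137 191 218 228 238
231  55  54  51  40  49  60  90 114 121 112 101  95  93  87  81  87  95 107 120 112 110 107 111 156 189 189 207 234
232  64  55  47  42  54  81 107 119 116 105  98 112 114 103  89  91  95 103 115 113 128 155 166 180 190 171 212 238
233  54  57  53  53  69  94 116 120 112  99 101 119 128 120 115 120 120 113 105  97 126 150 150 149 158 180 227 240
```

It's working: the foot is now at (282.6,221.3), right under the fingers. I continue.

Request:
arm_command --motion '[[[0,-3,0,7,0],[0,-3,0,7,0],[0,0,0,0,0]]]'

```text
time: 19.0
eef_pos: [0.51, -0.0285, 0.1367]
orientation: [[0.972, -0.233, -0.002], [-0.233, -0.972, 0.0], [-0.002, 0.0, -1.0]]
force: [1.6, 0.4, 0.6]
grip_width: 0.001
finger_force: 0.2
```

```bash
python3 b.py s11;python3 - <<'E'
import cv2,numpy as np
g=cv2.imread('pics/s11.png')[210:244,274:306].max(2)
print('\n'.join(f'{210+i} '+' '.join(f'{v:3d}' for v in r) for i,r in enumerate(g)))
E
```

```text
[(np.int32(199), array([287.5, 205.5])), (np.int32(28), array([287. , 227.7]))]
[(array([ 0.55 , -0.004,  0.05 ]), 0.65), (array([0.511, 0.004, 0.16 ]), 0.57)]
[-0.124  0.02   1.977]
210  54  52  51  50  36  27  28  29  37  31  29  30  27  30  30  29  30  42  76  99 107 104 107 109 110 110 108 108 108 108 110 110
211  47  51  49  52  45  34  33  29  33  27  24  33  29  31  32  35  36  47  77 101 105 107 107 108 109 106 105 108 108 106 106 106
212  44  49  54  53  53  39  42  36  33  39  35  33  27  25  32  36  58  65  82 104 110 107 106 109 107 106 109 105 106 109 109 107
213  48  51  58  61  50  49  43  43  45  51  42  18  28  30  26  46  69  72  84 104 108 109 107 110 108 109 109 106 108 108 107 106
214  46  49  70  63  50  53  45  48  48  60  45  32  34  35  34  53  71  70  90 101 108 108 104 108 107 106 106 108 105 108 107 107
215  48  50  70  66  55  54  51  48  48  50  47  33  30  34  39  57  72  71  87 101 106 105 108 108 108 108 109 108 107 109 107 109
216  50  50  53  50  56  62  58  48  48  48  40  29  29  36  37  59  73  68  86 104 109 107 108 106 106 108 109 109 106 107 1
[... 2870 characters left out ...]
 164 168 165 168 173 200 219 235 242 242
239 128 172 162 117  99  99 106 116 122 123 125 125 124 124 129 146 163 167 165 164 166 165 165 169 165 168 164 165 177 225 239 242
240 175 215 182 116 100 111 118 120 120 123 124 126 122 123 128 151 165 165 163 164 165 165 165 167 164 164 149 129 143 193 219 235
241 201 217 172 109 103 112 119 123 121 123 124 126 124 126 138 155 164 161 162 163 164 164 165 167 163 163 130  83 101 147 178 224
242 217 203 147 111 108 119 122 124 125 125 125 126 123 127 145 160 160 161 162 160 166 166 164 166 163 164 136 112 125 152 168 203
243 220 182 128 111 115 121 121 123 125 124 125 124 123 125 134 143 143 143 142 146 157 163 167 164 163 160 158 149 155 165 167 172
```

Request:
arm_command --motion '[[[0,-4,0,7,0],[0,-4,0,7,0],[0,-4,0,7,0],[0,-4,1,7,0],[0,0,0,0,0],[0,0,0,0,0]]]'

```text
time: 19.7
eef_pos: [0.4952, -0.0261, 0.1099]
orientation: [[0.972, -0.233, -0.0], [-0.233, -0.972, -0.0], [-0.0, 0.0, -1.0]]
force: [0.3, -0.1, 0.7]
grip_width: -0.005
finger_force: 0.0
```

```bash
python3 b.py s12;python3 - <<'E'
import cv2,numpy as np
g=cv2.imread('pics/s12.png')[216:256:1,280:322].max(2)
print('\n'.join(f'{216+i} '+' '.join(f'{v:3d}' for v in r) for i,r in enumerate(g)))
E
```

```text
[(np.int32(318), array([293.6, 207.6])), (np.int32(12), array([307.8, 229.7]))]
[(array([ 0.461, -0.074,  0.097]), 0.59)]
[ 0.011 -0.12   0.064]
216  64  53  40  37  42  50  49  54  45  34  37  35  30  34  30  29  27  35  52  88 108 109 106 107 107 109 107 106 109 108 105 109 108 111 108 110 108 107 110 107 108 106
217  62  51  40  33  38  46  44  47  45  32  34  34  36  28  25  31  32  53  80 101 108 105 107 109 109 109 108 111 108 104 109 107 109 109 109 109 108 110 105 106 108 106
218  56  56  51  36  34  38  37  42  42  35  31  26  28  32  31  29  39  60  94 109 112 106 106 107 109 109 105 109 109 110 108 110 105 108 106 108 110 106 108 109 108 108
219  49  52  54  49  43  33  36  34  35  33  35  30  31  31  33  35  29  64  93 111 111 106 110 105 110 109 109 108 109 108 109 108 109 109 109 105 107 106 110 108 107 110
220  50  45  53  60  68  53  36  32  27  36  21  32  30  19  24  29  42  60  94 110 111 108 108 106 108 107 109 110 106 109 108 109 108 109 107 109 107 111 106 109 108 108
221  52  52  45  74  97  90  70  50  49  36  31  25  28  27  31  49  57  59  81 100 112 109 108
[... 5224 characters left out ...]
 205 122 110
252 108 116 122 125 123 124 122 122 126 123 125 125 124 124 121 122 120 126 133 142 151 163 165 164 163 162 162 161 161 162 160 160 170 226 242 242 242 242 240 201 121 107
253 114 123 122 126 125 124 124 121 121 122 123 124 122 122 120 120 123 122 123 125 137 153 163 165 163 158 162 161 161 163 164 163 168 224 241 242 242 242 240 207 128 109
254 125 124 124 123 121 122 122 123 125 123 123 124 122 120 121 122 124 122 124 123 126 137 153 160 158 162 163 161 161 162 160 163 167 223 240 242 242 242 240 211 132 112
255 164 133 124 123 121 123 121 121 123 123 124 126 123 124 121 122 121 123 124 124 124 127 136 150 160 160 163 162 163 161 161 158 161 200 234 242 242 242 240 203 126 108
```

The leg has snapped over: the foot is now at about side (309,231), low and behind, and no longer under the finger. I rise clear, turn the tool and go above the bar's middle, then recheck the foot and the bar.

Request:
arm_command --motion '[[[0,0,0,-30,0],[0,0,0,-40,0],[0,0,0,-40,0],[0,0,0,-40,0],[0,0,0,-40,0],[70,24,-1,0,0],[70,25,-1,0,0],[70,24,0,0,0],[70,0,0,0,8.2],[70,0,0,0,8.2],[70,0,0,0,8.2],[70,0,0,0,8.2],[70,0,0,0,8.2],[70,0,0,0,8.2],[70,0,0,0,8.2],[70,0,0,0,8.2],[70,0,0,0,8.2],[70,0,0,0,8.2],[70,0,0,0,8.2],[70,0,0,0,0]]]'

```text
time: 21.8
eef_pos: [0.5669, -0.0412, 0.3002]
orientation: [[-0.238, -0.971, 0.001], [-0.971, 0.238, 0.0], [-0.0, -0.001, -1.0]]
force: [0.0, -0.2, 0.5]
grip_width: 0.821
finger_force: 0.0
```

```bash
python3 - <<'E'
from h import *
np.set_printoptions(precision=3,suppress=True)
s=snap('side','s13')
g=cv2.imread('pics/s13.png')[205:255,285:325].max(2); k,l,st,c=cv2.connectedComponentsWithStats((g<50).astype(np.uint8))
print([(st[i],np.round(c[i]+[285,205],1)) for i in range(1,k) if st[i][4]>5])
snap('top','t13')
for cc in('side','top'):
  for q in('kickstand_foot','top_bar','knob_grip'): print(cc,q,[(np.round(r['position'],3),round(r['conf'],2)) for r in manip.find_in(q,cc)[:2]])
E
```

```text
[(array([ 0,  6,  3,  5, 10], dtype=int32), array([285.7, 213.1])), (array([21, 23,  6,  7, 21], dtype=int32), array([308.8, 230.9]))]
side kickstand_foot [(array([ 0.48 , -0.076,  0.112]), 0.45)]
side top_bar [(array([ 0.574, -0.023,  0.238]), 0.75)]
side knob_grip [(array([ 0.544, -0.013,  0.046]), 0.76)]
top kickstand_foot [(array([ 0.474, -0.081,  0.116]), 0.45)]
top top_bar [(array([ 0.564, -0.076,  0.235]), 0.75)]
top knob_grip [(array([ 0.521, -0.024,  0.039]), 0.6)]
```

```bash
python3 - <<'E'
from h import *
np.set_printoptions(precision=4,suppress=True)
print(proj('top',[.461,-.078,.068]),proj('side',[.461,-.078,.068]))
o,d=ray('side',(308.8,230.9))
for z in(.06,.07,.08,.09,.1): 
    P=o+d*(z-o[2])/d[2]; print(z,P,proj('top',P),'dist piv',np.linalg.norm(P-[.505,-.1,.150]))
g=cv2.imread('pics/t13.png')[215:250,280:325].max(2); k,l,st,c=cv2.connectedComponentsWithStats((g<60).astype(np.uint8))
print([(st[i],np.round(c[i]+[280,215],1)) for i in range(1,k) if st[i][4]>5])
E
```

```text
[298.5593 235.2162] [305.6094 236.0079]
0.06 [ 0.4532 -0.1113  0.06  ] [310.5633 237.8547] dist piv 0.10446396304502856
0.07 [ 0.453  -0.0991  0.07  ] [306.4503 237.9079] dist piv 0.09539698000408964
0.08 [ 0.4529 -0.087   0.08  ] [302.2632 237.9621] dist piv 0.08822461431907375
0.09 [ 0.4528 -0.0748  0.09  ] [298.     238.0173] dist piv 0.0834368977648319
0.1 [ 0.4526 -0.0627  0.1   ] [293.6586 238.0735] dist piv 0.08145540991554699
[(array([16, 22,  4,  6, 17], dtype=int32), array([297.5, 239.2]))]
```

The foot is settled. Its offset along the bar from the pivot is about 10 mm, which matches the fully-down pose (the model gives 8 mm). Now I descend on the bar and grip.

Request:
arm_command --motion '[[[70,0,0,30,0],[70,0,0,30,0],[70,0,0,15,0],[70,0,0,10,0],[70,0,0,4,0],[40,0,0,0,0],[5,0,0,0,0],[5,0,0,0,0],[5,0,0,0,0],[5,0,0,0,0],[5,0,0,0,0],[5,0,0,0,0]]]'

```text
time: 23.4
eef_pos: [0.5676, -0.0412, 0.2121]
orientation: [[-0.236, -0.972, 0.003], [-0.972, 0.236, -0.0], [-0.0, -0.003, -1.0]]
force: [1.8, 0.0, 5.9]
grip_width: 0.117
finger_force: 58.7
```

The opening reads 10 mm on a 14 mm bar with an upward force on the tool, so the tips are pinching above the bar's middle. I open, go 9 mm lower and regrip.

Request:
arm_command --motion '[[[40,0,0,0,0],[40,0,0,0,0],[40,0,0,5,0],[40,0,0,4,0],[5,0,0,0,0],[5,0,0,0,0],[5,0,0,0,0],[5,0,0,0,0],[5,0,0,0,0]]]'

```text
time: 24.3
eef_pos: [0.5666, -0.0412, 0.2018]
orientation: [[-0.237, -0.972, -0.0], [-0.972, 0.237, -0.0], [0.0, 0.0, -1.0]]
force: [-0.1, -0.2, -1.5]
grip_width: 0.139
finger_force: 58.5
```

The opening is now 12 mm with no upward force, so it's a full grip allowing for some pad give. I bring the frame upright along its arc: 40 mm back and 5.3 mm up.

Request:
arm_command --motion '[[[5,0,2.5,-0.6,0],[5,0,2.5,-0.6,0],[5,0,5,-1.1,0],[5,0,5,-0.9,0],[5,0,5,-0.7,0],[5,0,5,-0.6,0],[5,0,5,-0.4,0],[5,0,5,-0.3,0],[5,0,3,-0.1,0],[5,0,2,0,0],[5,0,0,0,0],[5,0,0,0,0],[5,0,0,0,0]]]'

```text
time: 25.6
eef_pos: [0.5284, -0.0318, 0.208]
orientation: [[-0.237, -0.972, 0.001], [-0.972, 0.237, -0.0], [-0.0, -0.001, -1.0]]
force: [1.4, -1.7, 4.8]
grip_width: 0.139
finger_force: 59.3
```

```bash
python3 - <<'E'
from h import *
np.set_printoptions(precision=4,suppress=True)
s=manip.sense();print(s['force'],s['moment'])
snap('side','s14');t=snap('top','t14')
for cc in('side','top'):
  for q in('kickstand_foot','top_bar'): print(cc,q,[(np.round(r['position'],3),round(r['conf'],2)) for r in manip.find_in(q,cc)[:2]])
# upright check: predicted bar ends if upright / 5deg off, dark end cap near +y end in side view
y=np.radians(76.4);al=np.array([np.cos(y),np.sin(y),0]);bk=np.array([-al[1],al[0],0])
hz=np.array([.5285,-.0335,.081])
for th in(-5,0,5):
    m=hz+.155*np.array([0,0,np.cos(np.radians(th))])+.155*np.sin(np.radians(th))*bk
    print(th,m,proj('side',m+.095*al),proj('top',m-.095*al),proj('top',m+.095*al))
for n,r in(('s14',(245,280,195,230)),('t14',(225,345,165,225))):
    g=cv2.imread(f'pics/{n}.png')[r[2]:r[3],r[0]:r[1]].max(2); k,l,st,c=cv2.connectedComponentsWithStats((g<50).astype(np.uint8))
    print(n,[(st[i][4],np.round(c[i]+[r[0],r[2]],1)) for i in range(1,k) if st[i][4]>4])
E
```

```text
[ 1.432  -1.7326  4.8458] [-0.705  -1.0257 -0.0029]
side kickstand_foot [(array([ 0.469, -0.074,  0.101]), 0.7), (array([0.485, 0.413, 0.008]), 0.6)]
side top_bar [(array([0.542, 0.018, 0.243]), 0.62)]
top kickstand_foot [(array([ 0.466, -0.076,  0.101]), 0.5)]
top top_bar [(array([ 0.512, -0.104,  0.242]), 0.64)]
-5 [ 0.5416 -0.0367  0.2354] [262.8984 215.84  ] [324.0508 207.0588] [244.8427 190.1446]
0 [ 0.5285 -0.0335  0.236 ] [268.1443 216.7843] [322.9369 212.6467] [243.5805 195.6909]
5 [ 0.5154 -0.0303  0.2354] [273.4247 218.1208] [321.7586 218.2953] [242.3491 201.3182]
s14 [(np.int32(85), array([276.5, 221.4])), (np.int32(32), array([266.8, 217.8]))]
t14 [(np.int32(41), array([279.2, 217.2]))]
```

Request:
arm_command --motion '[[[5,0,0.7,0,0],[5,0,0,0,0],[5,0,0,0,0]]]'

```text
time: 26.2
eef_pos: [0.5278, -0.0317, 0.2079]
orientation: [[-0.237, -0.972, 0.002], [-0.972, 0.237, -0.0], [-0.0, -0.002, -1.0]]
force: [2.0, -2.0, 4.7]
grip_width: 0.134
finger_force: 59.4
```

```bash
python3 -c "
from cell import manip
print(manip.close_job())"
```

```text
the job is handed in; nothing more can be done
None
```

The job is handed in at about 26 s: the positioner is turned one stop anticlockwise, the kickstand is down, and the frame is gripped by its bar within about 1° of upright; I judged the click-in and the fully-down leg from the images, and the hand-in gave no verdict.

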